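# Pack three look-alike tins by weight into a sloping box

### The arm

A 7-joint arm with a two-finger parallel gripper is mounted at the origin on a cart in front of the work surface, level with it; the furniture and walls round the work are solid. World frame = base frame: x ahead of the robot, y to its left, z up, the work surface at z = 0. Lengths are in m, angles in rad, forces in N, time in s.
With the tool pointing down it reaches from about 0.4 to 0.85 m from the base axis. Payload 6.9 kg.
Tool frame: the origin (TCP) lies midway between the tips of the shut fingers; the grasp point (between the pads) lies behind it (ctrl.pinch_z is the z of the grasp point in the tool frame, in m); z points along the fingers, y is the direction in which the jaws open and shut (so a half turn about z gives the same grasp; the last joint's range is limited). The gripper opens to 85 mm and grips with 20 to 120 N. Pads are 22 mm wide; open, the fingers measure 114 mm over their backs; the gripper's body (76 mm by 85 mm) begins 54 mm behind the grasp point. The pads swing forward as they close: fully open they stand 13 mm farther back than shut.
Start: joints at [-1.155, 0.507, -0.238, 1.5, 0.126, 1.149, -0.155], TCP at [0.191, 0.595, 0.231] pointing down, gripper open.
Joint ranges: [-3.08, 3.08], [-0.24, 2.05], [-1.43, 1.35], [0, 2.5], [-1.52, 4.66], [0.17, 1.96], [-2.89, 2.89]. Speed limits (rad/s): [2.39, 2.39, 3.14, 3.14, 3.14, 3.14, 3.14].

### API

Orientations are given as a unit quaternion [w, x, y, z].
In Python, from station import ctrl, get_state, vision, ticket, models gives the robot as it stands. Calls block until the motion is done:
- ctrl.movep(position, orientation): joint-space move of the TCP to a pose.
- ctrl.movel(position, frame=None, max_speed=0.15): straight line of the TCP; frame=None keeps the orientation; max_speed is the mean speed in m/s.
- ctrl.set_joints(angles): joint-space move.
- ctrl.ungrasp() and ctrl.close_gripper(force=None): open the fingers fully, or close them until they stop; force is the grip in N (None keeps the last).
- ctrl.pause(seconds).
- ctrl.ik(position, orientation): joint angles nearest the present ones, or None.
- get_state(): the state.
- vision.grab_frame(name): name is "scene" or "top" or "wrist"; returns (picture, depth): 480x640x3 uint8, blue, green, red; 480x640 float32, m along the optical axis (not along the pixel's ray), 0 where there is no reading.
- vision.camera_info(name): a dict with "mtx" (3x3 intrinsics, pixels), "R" (3x3) and "t" (3): a world point X has camera coordinates R X + t; the wrist camera has in their place "hand_eye" (4x4, takes a point from camera to tool coordinates, whose origin is the TCP and whose axes are the flange's). Camera axes: x right, y down, z forward; pixel columns grow to the right and rows downward; lengths in m; the calibration is good to about 2 mm. The wrist camera is an equidistant fisheye: a pixel r from the principal point sees the ray r / f radians off the axis. A picture is of the moment at which its call begins: read the wrist's pose just before it. camera_info takes no time and is no camera call.
A pose or a line that the arm cannot do raises ctrl.Unreachable and nothing moves.
- ticket.close_job(): hands the job in, once; it reports no verdict.
Trained networks look in the newest picture that a camera, given by its name, has taken for a name from the list of things; names that differ only in an ending like _2 or _b are one class to them, and where a whole thing is asked for, a point or a joint stands for the part that bears it (a point fixed in the world has none). Each returns a list of dicts, best first, with "p" (0 to 1); they miss things now and then, are a little off and sometimes report something else, mostly with a low value. They report only what shows in the picture. A call takes as long as a camera call.
- models.recognise(camera, target): "point" ([column, row] in pixels, amid what is visible of it).
- models.masks_of(camera, target): "mask" (480x640 bool, what is visible of it) and "point" ([column, row] in pixels, amid what is visible of it).
The state is a dict: "time": time; "qpos": joint angles; "qd": joint speeds; "tau": joint torques, N m; "tcp_pos": TCP position; "eef_rot": TCP orientation; "contact_force": force on the tool from outside, world axes, zero at the start; "wrist_torque": the same for the moment, N m; "width": finger opening in m.
Only numpy, scipy, OpenCV 4.12 (cv2) and the standard library are available. Lean on these libraries where they do the work, as an engineer would, in place of code of your own. Each camera call takes 0.05 s, during which the arm holds its last target. There are 200 camera calls.

### The job

Pack the three look-alike tins as one flat stack in the plywood box on the sloping stand, the heaviest at the bottom of the box and the lightest on top; lift them to feel which is which. Set each one in gently, held square to the tilted box as it goes in, and leave the other things on the desk alone.

Things in the scene. Friction and masses are not known exactly. Their poses are not given: they have to be found in the camera images.
- tin_a: one of three sealed aluminium tins that look alike: round, 56 mm across, 20 mm high, flat top and bottom, straight sides; origin at the centre of the underside, z up through the lid. Stands upright on the desk. Which is which is dealt afresh each time: one weighs about 550 g, one 200 g, one 55 g (within 8 percent). The filling can shift a millimetre.
- tin_b: one of three sealed aluminium tins that look alike: round, 56 mm across, 20 mm high, flat top and bottom, straight sides; origin at the centre of the underside, z up through the lid. Stands upright on the desk. Which is which is dealt afresh each time: one weighs about 550 g, one 200 g, one 55 g (within 8 percent). The filling can shift a millimetre.
- tin_c: one of three sealed aluminium tins that look alike: round, 56 mm across, 20 mm high, flat top and bottom, straight sides; origin at the centre of the underside, z up through the lid. Stands upright on the desk. Which is which is dealt afresh each time: one weighs about 550 g, one 200 g, one 55 g (within 8 percent). The filling can shift a millimetre.
- crate: plywood box fixed to a stand that tips it 30 degrees: its mouth looks up and to the robot's right, where the tins are (yaw about 1.57). Origin: centre of its inner floor, 50 mm above the desk; z: along its axis out of the mouth (tins go in along -z); x: up the slope; y: level. Outside 74x74 mm. Inside 62 mm along x, between slippery waxed walls 6 mm thick, 48 mm high. Place and yaw vary.
- crate_mouth (a point): centre of the box's mouth, 48 mm above its inner floor along its axis (axes as crate). The y sides are cut open for fingers down to the floor: only corner posts stand there, |x| 20 to 31 mm, |y| 23.5 to 37 mm, as high as the walls, leaving 40 mm wide gaps and a tin about 3 mm of play all round. A stack of three tins is 60 mm high and stands 12 mm out of the mouth.
- screwdriver: slim screwdriver with a red handle, 143 mm long, 11 mm thick, lying loose among the tins; leave alone
- marker: red and white marker pen, 112 mm long, 17 mm thick, lying loose right of the tins; leave alone
- mouse: black computer mouse, 104x58x37 mm, lying loose left of the box; leave alone
- micrometer: outside micrometer, 46x140x14 mm, lying loose behind the tins; leave alone

How it is judged:
By the outcome, as a careful person would: the job done as asked, in the order asked, and still so for the second after the job is handed in, with the robot touching nothing.
It also fails if it takes over 72 s, if anything falls off the work surface, if the arm or the gripper's body presses on something with over 40 N, if the wrist force passes 120 N, or if a joint passes its speed limit or range.

## Working session

There is one attempt and no reset: what is moved stays moved. The work goes in short steps, each a Python script; the robot and the scene stay as the last script left them, time stands still between calls to the robot, and variables do not carry over. Pictures are saved under pics/ and viewed, about 8 in all and at most 12, crops included, and the job is handed in when it is done.

```bash
ls; mkdir -p pics; cat > h.py <<'E'
import numpy as np, cv2
from station import ctrl, get_state, vision, ticket, models
from scipy.spatial.transform import Rotation as Rn
def cloud(cam,depth,mask=None):
    i=vision.camera_info(cam);K=np.array(i['mtx']);R=np.array(i['R']);t=np.array(i['t']).ravel()
    m=depth>0
    if mask is not None:m&=mask
    v,u=np.nonzero(m);d=depth[v,u]
    c=np.c_[(u-K[0,2])/K[0,0]*d,(v-K[1,2])/K[1,1]*d,d]
    return (c-t)@R, np.c_[u,v]   # R^T(c-t)
def quat(M):
    q=Rn.from_matrix(M).as_quat();return [q[3],q[0],q[1],q[2]]
E
python3 - <<'E'
from h import *
s=get_state();print(s, ctrl.pinch_z)
for cam in ['top','scene']:
    im,d=vision.grab_frame(cam);cv2.imwrite(f'pics/{cam}0.png',im);np.save(f'pics/{cam}0.npy',d)
    for n in ['tin_a','crate','screwdriver','marker','mouse','micrometer']:
        for r in models.masks_of(cam,n):
            if r['p']<.3: continue
            P,_=cloud(cam,d,r['mask'])
            print(cam,n,round(r['p'],2),np.round(r['point']),r['mask'].sum(),np.round(np.median(P,0),3) if len(P) else '', np.round(np.percentile(P,3,axis=0),3),np.round(np.percentile(P,97,axis=0),3))
E
```

```text
pics
{'time': 0.0, 'qpos': array([-1.15548564,  0.50835178, -0.23757419,  1.50112423,  0.12567879,
        1.14889418, -0.1547921 ]), 'qd': array([-1.97862871e-03, -4.02166635e-05,  1.31986061e-03,  7.38120554e-05,
        1.25230559e-03, -9.70947875e-05,  8.72154778e-04]), 'tau': array([-1.75396003e-04, -6.20599794e+01, -2.18618631e+00, -2.49651307e+01,
        1.28625438e-02,  1.17508546e-02, -1.15169306e-05]), 'tcp_pos': array([0.19043853, 0.59475678, 0.23042568]), 'eef_rot': array([-1.44137409e-04,  1.54257521e-01,  9.88030272e-01, -8.82467201e-04]), 'contact_force': array([-0.46445228,  0.06600131, -0.12684101]), 'wrist_torque': array([ 0.00711537,  0.00642068, -0.05399063]), 'width': 0.08539086884923117} -0.0187
top tin_a 0.83 [333. 305.] 546 [ 0.44  -0.105  0.018] [ 0.413 -0.129 -0.002] [ 0.464 -0.081  0.023]
top tin_a 0.78 [412. 310.] 524 [ 0.442 -0.275  0.018] [ 0.418 -0.299  0.012] [ 0.466 -0.25   0.023]
top tin_a 0.56 [392. 222.] 509 [ 0.625 -0.236  0.018] [ 0.601 -0.261  0.012] [ 0.65  -0.212  0.022]
top crate 0.75 [240. 241.] 1548 [0.585 0.095 0.069] [0.542 0.057 0.034] 
[... 643 characters left out ...]
0.87 [382. 313.] 502 [ 0.435 -0.281  0.016] [ 0.415 -0.304  0.001] [ 0.464 -0.255  0.021]
scene tin_a 0.63 [311. 294.] 469 [ 0.431 -0.111  0.016] [ 0.41  -0.134 -0.001] [ 0.461 -0.084  0.021]
scene crate 0.72 [269. 210.] 949 [0.559 0.083 0.075] [ 0.538  0.051 -0.001] [0.631 0.135 0.105]
scene screwdriver 0.56 [321. 264.] 88 [ 0.52  -0.092  0.007] [ 0.514 -0.119  0.001] [ 0.524 -0.048  0.011]
scene marker 0.63 [446. 284.] 333 [ 0.598 -0.37   0.01 ] [ 0.59  -0.423 -0.001] [ 0.609 -0.319  0.016]
scene mouse 0.88 [225. 202.] 568 [0.604 0.249 0.022] [ 0.575  0.225 -0.004] [0.66  0.287 0.031]
scene micrometer 0.68 [401. 238.] 349 [ 0.709 -0.215  0.007] [ 0.676 -0.259 -0.004] [ 0.733 -0.136  0.013]
```

```bash
python3 - <<'E'
import cv2,numpy as np
a=cv2.imread('pics/top0.png')[150:350,130:490];b=cv2.imread('pics/scene0.png')[170:350,200:480]
a=cv2.resize(a,(800,444),interpolation=cv2.INTER_CUBIC);cv2.imwrite('pics/v1.png',a)
d=cv2.imread('pics/top0.png')[210:275,205:280]; e=cv2.imread('pics/scene0.png')[170:250,220:310]
cv2.imwrite('pics/v2.png',np.hstack([cv2.resize(d,(400,400),interpolation=cv2.INTER_CUBIC),cv2.resize(e,(400,400),interpolation=cv2.INTER_CUBIC)]))
E
```

```text
(no output)
```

View pics/v1.png

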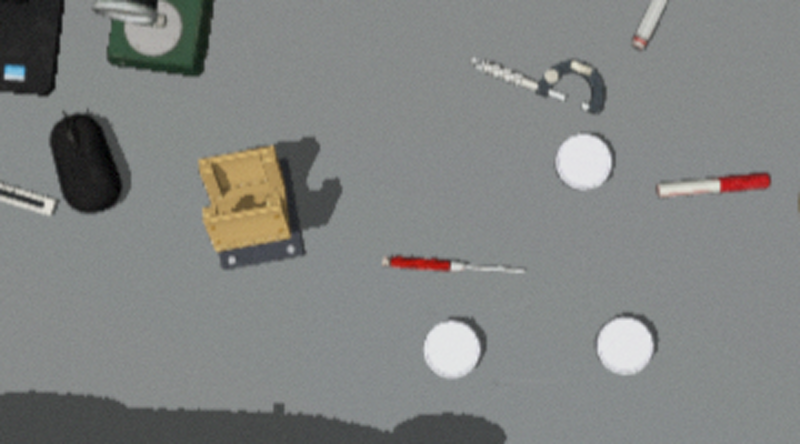

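View pics/v2.png

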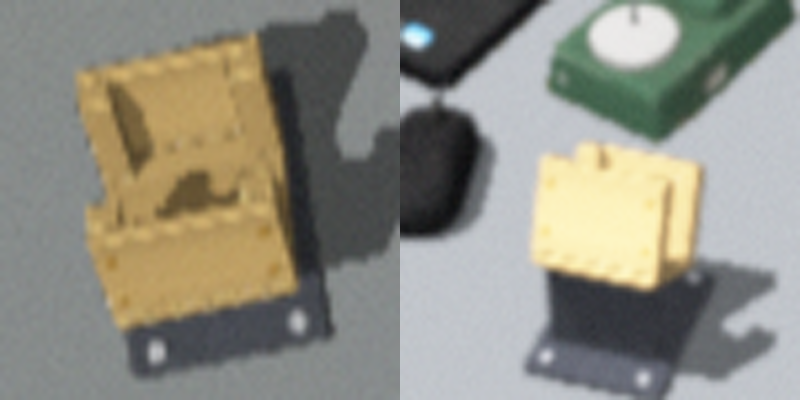

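```bash
cat > fit.py <<'E'
from h import *
from scipy.optimize import least_squares
# box parts in crate frame: (center, half)
parts=[((0.034,0,.021),(.003,.037,.027)),((-.034,0,.021),(.003,.037,.027)),((0,0,-.003),(.037,.037,.003))]
for sx in(1,-1):
    for sy in(1,-1): parts.append(((sx*.0255,sy*.03025,.024),(.0055,.00675,.024)))
def sd(L):
    out=[]
    for c,h in parts:
        q=np.abs(L-np.array(c))-np.array(h)
        out.append(np.linalg.norm(np.maximum(q,0),axis=1)+np.minimum(q.max(1),0))
    return np.min(out,0)
def Rc(yaw): return Rn.from_euler('ZY',[yaw,-np.pi/6]).as_matrix()
def res(p,P): return sd((P-np.array([p[0],p[1],.05+(p[3] if len(p)>3 else 0)]))@Rc(p[2]))
def wood(cam,im,d):
    P,uv=cloud(cam,d); c=im[uv[:,1],uv[:,0]].astype(int)
    m=(np.abs(P[:,0]-.585)<.09)&(np.abs(P[:,1]-.095)<.09)&(P[:,2]>.02)&(P[:,2]<.14)&(c[:,2]-c[:,0]>25)
    return P[m]
def fit(P,x0=(.585,.08),yaws=np.arange(-3,3.2,.5),z=False):
    best=None
    for y in yaws:
        r=least_squares(res,[*x0,y]+([0.] if z else []),args=(P,),loss='soft_l1',f_scale=.003)
        if best is None or r.cost<best.cost: best=r
    return best
E
python3 - <<'E'
from fit import *
Ps=[]
for cam in['top','scene']:
    i=vision.camera_info(cam);print(cam,-np.array(i['R']).T@np.array(i['t']).ravel(),i['mtx'][0][0])
    P=wood(cam,cv2.imread(f'pics/{cam}0.png'),np.load(f'pics/{cam}0.npy'));Ps.append(P)
    b=fit(P);print(cam,len(P),b.x,b.cost,np.median(abs(res(b.x,P))))
P=np.vstack(Ps)
for z in(0,1):
    b=fit(P,z=z);print(b.x,b.cost,np.median(abs(res(b.x,P))))
E
```

```text
top [ 0.49143606 -0.06658422  1.30362159] 582.358740844546
top 1528 [ 0.57481981  0.09296229 -2.96118111] 0.0015048244514925728 0.0010478345343196485
scene [-0.37750738 -0.56524177  0.99968298] 585.4397844132899
scene 919 [0.57090972 0.08979759 3.31764366] 0.0014982951158470184 0.0013825415379440696
[0.57422613 0.09160834 3.31079493] 0.0036653240912411862 0.0013223762062487985
[ 5.73971831e-01  9.15095232e-02  3.31187518e+00 -5.95314099e-04] 0.003628741745169441 0.001287130337019213
```

```bash
python3 - <<'E'
from fit import *
Ps=[wood(cam,cv2.imread(f'pics/{cam}0.png'),np.load(f'pics/{cam}0.npy')) for cam in['top','scene']]
P=np.vstack(Ps)
for y in np.arange(0,6.3,.52):
    b=fit(P,yaws=[y]);print(round(y,2),b.x.round(4),b.cost.round(5),np.median(abs(res(b.x,P))).round(5))
for a in np.arange(-.045,.05,.01):
  m=abs(P[:,0]-.583-a)<.005; print('x',round(.583+a,3),m.sum(),P[m][:,2].max().round(3))
for a in np.arange(-.045,.05,.01):
  m=abs(P[:,1]-.095-a)<.005; print('y',round(.095+a,3),m.sum(),P[m][:,2].max().round(3))
E
```

```text
0.0 [0.5945 0.0952 0.1885] 0.04293 0.00359
0.52 [0.5945 0.0952 0.1899] 0.04293 0.00358
1.04 [0.581  0.1023 1.8563] 0.03914 0.00498
1.56 [0.5807 0.1024 1.8729] 0.03913 0.00503
2.08 [0.5742 0.0916 3.309 ] 0.00367 0.00132
2.6 [0.5742 0.0916 3.309 ] 0.00367 0.00132
3.12 [0.5742 0.0916 3.309 ] 0.00367 0.00132
3.64 [0.5742 0.0916 3.3098] 0.00367 0.00132
4.16 [0.5742 0.0916 3.3098] 0.00367 0.00132
4.68 [0.5833 0.0801 4.6868] 0.03902 0.00493
5.2 [0.5837 0.0799 4.7192] 0.039 0.00495
5.72 [0.5946 0.095  6.4683] 0.04293 0.00357
6.24 [0.5946 0.0951 6.4679] 0.04293 0.00357
x 0.538 162 0.084
x 0.548 413 0.102
x 0.558 425 0.113
x 0.568 278 0.114
x 0.578 135 0.11
x 0.588 157 0.104
x 0.598 210 0.076
x 0.608 264 0.083
x 0.618 272 0.085
x 0.628 126 0.081
y 0.05 113 0.109
y 0.06 320 0.111
y 0.07 340 0.113
y 0.08 282 0.114
y 0.09 306 0.112
y 0.1 312 0.112
y 0.11 303 0.113
y 0.12 326 0.111
y 0.13 134 0.109
y 0.14 11 0.076
```

```bash
cat >> fit.py <<'E'
class Crate:
    def __init__(s,x,y,yaw,z=.05):
        s.o=np.array([x,y,z]);s.R=Rc(yaw)
        s.Rt=np.c_[s.R[:,0],-s.R[:,1],-s.R[:,2]];s.q=quat(s.Rt)
        yt=-s.R[:,1];zt=np.array([0,0,-1.]);s.qd=quat(np.c_[np.cross(yt,zt),yt,zt])
    def w(s,p): return s.o+s.R@np.array(p,float)
E
python3 - <<'E'
from fit import *
C=Crate(.5742,.0916,3.31)
print(vision.camera_info('wrist'))
for h in(0,.02,.04,.08,.12,.2): print(h,C.w([0,0,h]).round(3),np.round(ctrl.ik(C.w([0,0,h]),C.q),2) if ctrl.ik(C.w([0,0,h]),C.q) is not None else None)
d=np.load('pics/top0.npy');P,_=cloud('top',d)
for tx,ty in[(.44,-.105),(.442,-.275),(.625,-.236)]:
    m=(np.hypot(P[:,0]-tx,P[:,1]-ty)<.04)&(P[:,2]>.013);Q=P[m]
    (c,r,_)=cv2.minAreaRect((Q[:,:2]*1000).astype(np.float32)); print(Q.mean(0).round(4),np.array(c).round(1),np.array(r).round(1),np.round(ctrl.ik([tx,ty,0],C.qd),2), np.round(ctrl.ik([tx,ty,.12],C.qd),2))
m=(P[:,2]>.06)
for gx in np.arange(.3,1,.1): print(round(gx,1),[ (lambda k: round(float(np.percentile(P[k][:,2],99)),2) if k.sum()>5 else 0)((abs(P[:,0]-gx)<.05)&(abs(P[:,1]-gy)<.05)) for gy in np.arange(-.5,.7,.1)])
E
```

```text
{'mtx': array([[371.64829954,   0.        , 320.44234356],
       [  0.        , 371.64829954, 241.54845441],
       [  0.        ,   0.        ,   1.        ]]), 'hand_eye': array([[ 3.63483613e-05, -9.59380968e-01, -2.82113732e-01,
         7.10472307e-02],
       [ 9.99999660e-01, -1.97586475e-04,  8.00772976e-04,
        -1.48171243e-04],
       [-8.23988210e-04, -2.82113665e-01,  9.59380634e-01,
        -1.42819341e-01],
       [ 0.00000000e+00,  0.00000000e+00,  0.00000000e+00,
         1.00000000e+00]])}
0 [0.574 0.092 0.05 ] [-0.07  0.93 -0.26  1.31  0.15  1.45  1.4 ]
0.02 [0.584 0.093 0.067] [-0.07  0.92 -0.27  1.26  0.15  1.5   1.4 ]
0.04 [0.594 0.095 0.085] [-0.07  0.92 -0.27  1.22  0.15  1.55  1.4 ]
0.08 [0.614 0.098 0.119] [-0.08  0.92 -0.27  1.11  0.15  1.66  1.41]
0.12 [0.633 0.102 0.154] [-0.09  0.93 -0.27  0.99  0.15  1.77  1.42]
0.2 [0.673 0.108 0.223] None
[ 0.4394 -0.1048  0.0184] [ 438.9 -105.1] [54.6 52.8] [ 0.28  0.6  -0.14  2.21  0.23  0.35  1.68] [ 0.13  0.38  0.06  2.09 -0.04  0.66  1.96]
[ 0.4429 -0.2755  0.0184] [ 442.7 -275. ] [55.2 54.4] [ 0.6   0.66 -0.13  2.03  0.18  0.47  2.07] [ 0.25  0.5   0.38  1.93 -0.26  0.76  2.52]
[ 0.6254 -0.2363  0.0182] [ 625.5 -236.2] [54.  53.9] [ 0.41  0.8  -0.14  1.62  0.15  0.73  1.93] [ 0.3   0.66  0.03  1.52 -0.03  0.96  2.09]
0.3 [0.01, 0.0, 0.0, 0.01, 0.0, 0.0, 0.01, 0.0, 0.01, 0.01, 0.01, 0.01]
0.4 [0.0, 0.0, 0.02, 0.01, 0.02, 0.01, 0.0, 0.0, 0.0, 0.01, 0.01, 0.0]
0.5 [0.03, 0.01, 0.02, 0.01, 0.02, 0.01, 0.08, 0.0, 0.01, 0.01, 0.01, 0.01]
0.6 [0.03, 0.02, 0.02, 0.02, 0.0, 0.01, 0.11, 0.03, 0.04, 0.02, 0.02, 0.01]
0.7 [0.0, 0.0, 0.01, 0.02, 0.01, 0.01, 0.02, 0.18, 0.03, 0.02, 0.02, 0.02]
0.8 [0.24, 0.22, 0.02, 0.0, 0.05, 0.05, 0.14, 0.21, 0.03, 0.03, 0.03, 0.03]
0.9 [0.25, 0.25, 0.1, 0.02, 0.06, 0.06, 0.14, 0.14, 0.09, 0.08, 0.06, 0.05]
```

```bash
python3 - <<'E'
from fit import *
C=Crate(.5742,.0916,3.31)
for cam in('top','scene'):
    d=np.load(f'pics/{cam}0.npy');P,_=cloud(cam,d)
    m=(P[:,2]>.07)&(P[:,0]>.5)&(P[:,0]<.95)&(P[:,1]>-.1)&(P[:,1]<.5)&(np.linalg.norm(P-C.w([0,0,.03]),axis=1)>.08);Q=P[m]
    L=(Q-C.o)@C.R
    for z0 in(.07,.12,.17):
        k=Q[:,2]>z0
        if k.any(): print(cam,z0,k.sum(),Q[k].min(0).round(3),Q[k].max(0).round(3))
    k=L[:,2]>.06; 
    if k.any(): dd=np.hypot(L[k,0],L[k,1]);i=dd.argmin();print('axis dist',dd[i],L[k][i].round(3),Q[k][i].round(3))
s=get_state();p=s['tcp_pos'].copy();q=s['eef_rot']
for z in(.3,.35): print(z,ctrl.ik([p[0],p[1],z],q) is not None, ctrl.ik([.60,.092,z],C.qd) is not None)
E
```

```text
top 0.07 2053 [0.739 0.116 0.07 ] [0.95  0.457 0.218]
top 0.12 1543 [0.739 0.116 0.12 ] [0.868 0.221 0.218]
top 0.17 580 [0.739 0.167 0.17 ] [0.842 0.216 0.218]
axis dist 0.10264915636709772 [-0.091 -0.048  0.194] [0.739 0.169 0.173]
scene 0.07 1496 [0.734 0.113 0.07 ] [0.95  0.47  0.213]
scene 0.12 959 [0.734 0.113 0.12 ] [0.867 0.221 0.213]
scene 0.17 283 [0.734 0.162 0.17 ] [0.84  0.207 0.213]
axis dist 0.09873824858152438 [-0.087 -0.047  0.19 ] [0.734 0.166 0.171]
0.3 True True
0.35 True True
```

```bash
cat >> h.py <<'E'
def wcloud(d,mask=None):
    i=vision.camera_info('wrist');K=np.array(i['mtx']);H=np.array(i['hand_eye'])
    m=(d>0) if mask is None else (d>0)&mask
    v,u=np.nonzero(m);z=d[v,u];x=(u-K[0,2])/K[0,0];y=(v-K[1,2])/K[1,1];r=np.hypot(x,y)+1e-9
    k=np.tan(np.minimum(r,1.4))/r
    c=np.c_[x*k*z,y*k*z,z];return c@H[:3,:3].T+H[:3,3],np.c_[u,v]
def wshot(name=None):
    s=get_state();im,d=vision.grab_frame('wrist')
    q=s['eef_rot'];R=Rn.from_quat([q[1],q[2],q[3],q[0]]).as_matrix()
    if name: cv2.imwrite(f'pics/{name}.png',im);np.savez(f'pics/{name}.npz',d=d,R=R,p=s['tcp_pos'])
    return im,d,R,s['tcp_pos'].copy()
E
python3 - <<'E'
from fit import *
C=Crate(.5742,.0916,3.31)
s=get_state();p=s['tcp_pos']
ctrl.movel([p[0],p[1],.33],max_speed=.3);print(get_state()['time'])
ctrl.movep([.61,.092,.30],C.qd);print(get_state()['time'],get_state()['tcp_pos'])
ctrl.movel([.61,.092,.20],max_speed=.2);ctrl.pause(.3)
im,d,R,p=wshot('w1');print(get_state()['time'],p,get_state()['qpos'].round(2))
P,uv=wcloud(d);P=P@R.T+p;c=im[uv[:,1],uv[:,0]].astype(int)
m=(np.hypot(P[:,0]-.585,P[:,1]-.095)<.1)&(P[:,2]>.02)&(P[:,2]<.14)&(c[:,2]-c[:,0]>25);P=P[m]
print(len(P))
for z in(0,1):
    b=fit(P,yaws=[3.3],z=z);print(b.x,b.cost,np.median(abs(res(b.x,P))))
E
```

```text
1.175
3.5083 [0.60980503 0.09332342 0.29997707]
4.5083 [0.61045414 0.09208201 0.20103627] [-0.16  0.51 -0.05  1.57  0.03  1.06  1.52]
12017
[0.56936073 0.0892045  3.32201941] 0.024307277575653746 0.0013088023524712973
[0.57315848 0.0897303  3.32601036 0.00806208] 0.013564284194556266 0.0005630530129134264
```

View pics/w1.png

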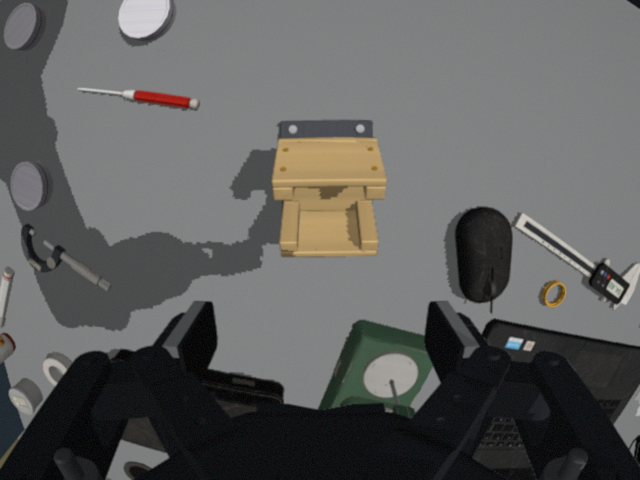

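```bash
python3 - <<'E'
from fit import *
f=np.load('pics/w1.npz');d,R,p=f['d'],f['R'],f['p'];im=cv2.imread('pics/w1.png')
T,uv=wcloud(d);P=T@R.T+p;c=im[uv[:,1],uv[:,0]].astype(int)
g=(abs(P[:,0]-.55)<.15)&(abs(P[:,1]-.05)<.2)&(abs(P[:,2])<.025)&(c.max(1)-c.min(1)<15)&(c.mean(1)>60)
A=np.c_[P[g][:,:2]-[.585,.095],np.ones(g.sum())];k=np.linalg.lstsq(A,P[g][:,2],rcond=None)[0];print('desk',k,np.std(P[g][:,2]-A@k))
m=(np.hypot(P[:,0]-.585,P[:,1]-.095)<.1)&(P[:,2]>.02)&(P[:,2]<.14)&(c[:,2]-c[:,0]>25);W=P[m]
# full 6dof fit
def r6(x): return sd((W-x[:3])@Rn.from_euler('ZYX',[x[3],x[4],x[5]]).as_matrix())
b=least_squares(r6,[.573,.09,.058,3.32,-.52,0],loss='soft_l1',f_scale=.002);print(b.x,b.cost,np.median(abs(b.fun)))
# same for top/scene
for cam in('top','scene'):
    W=wood(cam,cv2.imread(f'pics/{cam}0.png'),np.load(f'pics/{cam}0.npy'))
    b=least_squares(r6,[.573,.09,.05,3.32,-.52,0],loss='soft_l1',f_scale=.002);print(cam,b.x,b.cost,np.median(abs(b.fun)))
E
```

```text
desk [-0.00549205 -0.00413284  0.00027807] 0.002702246852376175
[ 5.73102219e-01  8.98898907e-02  5.81242500e-02  3.32546916e+00
 -5.24371038e-01 -3.38193622e-04] 0.01154076092880004 0.0005522682184163257
top [ 0.57469764  0.09301435  0.04971424  3.32179856 -0.52381694 -0.00381527] 0.0013572496934054748 0.0010426568334904744
scene [ 0.57075163  0.08957669  0.04725523  3.308715   -0.51047222  0.01485079] 0.0011653587514833816 0.0014180370190771839
```

```bash
python3 - <<'E'
from fit import *
f=np.load('pics/w1.npz');d,R,p=f['d'],f['R'],f['p'];im=cv2.imread('pics/w1.png')
T,uv=wcloud(d);Pw=T@R.T+p;c=im[uv[:,1],uv[:,0]].astype(int)
m=(np.hypot(Pw[:,0]-.585,Pw[:,1]-.095)<.1)&(Pw[:,2]>.02)&(Pw[:,2]<.14)&(c[:,2]-c[:,0]>25)
C=Crate(.5742,.0916,3.3245)
S={'wrist':Pw[m]}
for cam in('top','scene'): S[cam]=wood(cam,cv2.imread(f'pics/{cam}0.png'),np.load(f'pics/{cam}0.npy'))
for n,P in S.items():
    L=(P-C.o)@C.R;y=abs(L[:,1])<.018
    def st(k,ax): 
        return (k.sum(),np.round(1000*np.percentile(L[k][:,ax],[10,50,90]),1)) if k.sum()>3 else None
    print(n,'zmax',np.percentile(P[:,2],99.5).round(4))
    print(' floor z (0)',st(y&(abs(L[:,0])<.025)&(L[:,2]<.02),2))
    print(' uphill outer face x (37)',st((abs(L[:,1])<.03)&(L[:,0]>.030)&(L[:,2]<.038)&(L[:,2]>0),0))
    print(' rim up z (48)',st((abs(L[:,1])<.03)&(abs(L[:,0]-.034)<.004)&(L[:,2]>.04),2))
    print(' rim down z (48)',st((abs(L[:,1])<.03)&(abs(L[:,0]+.034)<.005)&(L[:,2]>.035),2))
    print(' downhill inner x (-31)',st(y&(L[:,0]<-.026)&(L[:,2]<.04)&(L[:,2]>.01),0))
    print(' y ext',np.percentile(L[:,1],[1,99]).round(4))
    if n=='wrist':
        h=np.histogram2d(L[y][:,0],L[y][:,2],bins=[np.arange(-.05,.056,.005),np.arange(-.02,.066,.005)])[0].astype(int);print(h.T[::-1])
E
```

```text
wrist zmax 0.1103
 floor z (0) (np.int64(782), array([-0.1,  0.7,  1.5]))
 uphill outer face x (37) (np.int64(2543), array([35.9, 36.4, 37. ]))
 rim up z (48) (np.int64(1364), array([41.6, 47.6, 48.9]))
 rim down z (48) (np.int64(1161), array([37. , 44.9, 48.7]))
 downhill inner x (-31) (np.int64(1179), array([-32.2, -31.5, -30.9]))
 y ext [-0.0354  0.0363]
[[  0   0   0   0   0   0   0   0   0   0   0   0   0   0   0   0   0   0
    0   0   0]
 [  0   0   0   0   0   0   0   0   0   0   0   0   0   0   0   0   0   0
    0   0   0]
 [  0   0   0   0   0   0   0   0   0   0   0   0   0   0   0   0   0   0
    0   0   0]
 [  0   0  51 297   0   0   0   0   0   0   0   0   0   0   0   0 267 285
    0   0   0]
 [  0   0   0 235   0   0   0   0   0   0   0   0   0   0   0   0   0 241
    0   0   0]
 [  0   0   0 213   0   0   0   0   0   0   0   0   0   0   0   0   0 261
    0   0   0]
 [  0   0   0 213   1   0   0   0   0   0   0   0   0   0   0   0   0 227
    0   0   0]
 [  0   0   0 194   0   0   0   0   0   0   0   0   0   0   0   0   0 214
    0   0   0]
 [  0   0   0 180   0   0   
[... 781 characters left out ...]
x 0.1118
 floor z (0) (np.int64(136), array([-3. , -0.4,  2.3]))
 uphill outer face x (37) (np.int64(288), array([34.4, 36.1, 37.7]))
 rim up z (48) (np.int64(100), array([42.2, 46.3, 49.6]))
 rim down z (48) (np.int64(135), array([37.7, 44.7, 48.4]))
 downhill inner x (-31) (np.int64(133), array([-34.2, -32. , -30. ]))
 y ext [-0.0372  0.0357]
scene zmax 0.1085
 floor z (0) (np.int64(7), array([-14.4, -12.5, -12. ]))
 uphill outer face x (37) (np.int64(336), array([32.9, 36.1, 39.8]))
 rim up z (48) (np.int64(37), array([40.6, 42.9, 45.1]))
 rim down z (48) (np.int64(61), array([36.5, 41. , 44.7]))
 downhill inner x (-31) (np.int64(30), array([-34.5, -31.8, -29. ]))
 y ext [-0.0354  0.0387]
```

```bash
cat > act.py <<'E'
from fit import *
C0=Crate(.5742,.0916,3.3245)
C=Crate(*(C0.w([-.00055,.00045,.0003])[:2]),3.3245,C0.w([-.00055,.00045,.0003])[2])
def F(n=5):
    a=[]
    for _ in range(n): ctrl.pause(.04);a.append(get_state()['contact_force'])
    return np.mean(a,0)
def locate(guess,name=None,ztop=.02):
    im,d,R,p=wshot(name);T,uv=wcloud(d);P=T@R.T+p
    m=(np.hypot(P[:,0]-guess[0],P[:,1]-guess[1])<.05)&(abs(P[:,2]-ztop)<.006);Q=P[m]
    hull=cv2.convexHull((Q[:,:2]*1000).astype(np.float32));(c,r)=cv2.minEnclosingCircle(hull)
    mr=cv2.minAreaRect(hull)
    print(' tin mean',Q.mean(0).round(4),'circ',np.round(c,1),round(r,1),'rect',np.round(mr[0],1),np.round(mr[1],1),'n',m.sum())
    return np.array(mr[0])/1000
def above(xy,z=.13): ctrl.movep([*xy,z],C.qd)
def pick(xy,name=None,force=40,regrip=False):
    above(xy);ctrl.pause(.15)
    f0=F();xy=locate(xy,name)
    ctrl.movel([*xy,0.0],max_speed=.15);ctrl.close_gripper(force)
    s=get_state();print(' width',round(s['width'],4),'tcp',s['tcp_pos'].round(4))
    ctrl.movel([*xy,.10],max_speed=.15)
    ctrl.pause(.3);f=F(8);s=get_state();print(' dF',(f-f0).round(2),'mass',round((f0-f)[2]/9.81,3),'w',round(s['width'],4),'t',s['time'])
    return xy,(f0-f)[2]/9.81
def down(xy):
    ctrl.movel([*xy,.001],max_speed=.12);ctrl.ungrasp();ctrl.movel([*xy,.10],max_speed=.25)
E
python3 - <<'E'
from act import *
print(C.o)
ctrl.movel([.61,.092,.26],max_speed=.3)
print(pick([.439,-.105],'t1'))
im,d,R,p=wshot('t1h')
E
```

```text
[0.57489772 0.09127143 0.04998481]
 tin mean [ 0.439  -0.1063  0.0196] circ [ 439.8 -106.3] 28.2 rect [ 439.5 -106.3] [55.6 54.9] n 4686
 width 0.0542 tcp [ 0.44   -0.1064  0.001 ]
 dF [ 0.27  0.21 -0.97] mass 0.099 w 0.0544 t 9.2667
(array([ 0.4395311 , -0.10633437]), np.float64(0.09878306335334432))
```

```bash
python3 -c "
import cv2,numpy as np
a=cv2.imread('pics/t1.png');b=cv2.imread('pics/t1h.png')
cv2.imwrite('pics/v3.png',cv2.resize(np.hstack([a,b]),(800,300),interpolation=cv2.INTER_AREA))"
```

```text
(no output)
```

View pics/v3.png

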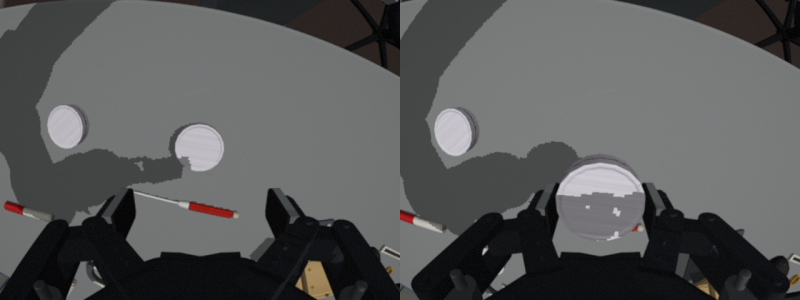

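```bash
python3 - <<'E'
from act import *
xy=[.4395,-.1063]
def G(n=12):
    a=[]
    for _ in range(n): ctrl.pause(.05);a.append(get_state()['contact_force'])
    a=np.array(a);return a.mean(0).round(2),a.std(0).round(2)
print('held',G());down(xy);ctrl.pause(.2);print('empty',G(),get_state()['tcp_pos'],get_state()['time'])
E
sed -i 's/above(xy);ctrl.pause(.15)/above(xy,.10);ctrl.pause(.3)/; s/f0=F();/f0=F(8);/' act.py
python3 - <<'E'
from act import *
ctrl.movel([.44,-.106,.13],max_speed=.3)
xy,m=pick([.4427,-.2755],'t2')
if m<.4: down(xy)
print(get_state()['time'])
E
```

```text
held (array([-0.26, -0.07, -0.58]), array([0.67, 0.56, 0.43]))
empty (array([ 0.03,  0.06, -0.2 ]), array([0.55, 0.5 , 0.51])) [ 0.43951541 -0.10630459  0.10003537] 12.6583
 tin mean [ 0.4422 -0.2776  0.0196] circ [ 443.1 -277.3] 28.2 rect [ 443.  -277.5] [55.4 54.9] n 5840
 width 0.0547 tcp [ 0.4435 -0.2776  0.0013]
 dF [ 0.43 -0.05 -2.07] mass 0.211 w 0.0547 t 16.9917
18.9333
```

```bash
cat >> act.py <<'E'
def goto(L,speed):
    ctrl.movel(C.w(L),max_speed=speed)
def loc(): return C.R.T@(get_state()['tcp_pos']-C.o)
def place(off,zf,bx=-.0012):
    """off: tool-x offset of tin centre from tcp; zf: floor height for this tin (local)"""
    p=get_state()['tcp_pos'];ctrl.movel([p[0],p[1],.19],max_speed=.3)
    x=bx-off
    ctrl.movep(C.w([x,0,zf+.085]),C.q);ctrl.pause(.3)
    e=loc()-[x,0,zf+.085];print(' pre err mm',(e*1000).round(2));f0=F(8)
    x-=e[0];y=-e[1]
    goto([x,y,zf+.045],.1);goto([x,y,zf+.012],.06)
    print(' in',(loc()*1000).round(2),'dF',(C.R.T@(F(4)-f0)).round(2))
    for z in np.arange(.005,-.003,-.001):
        goto([x,y,zf+z],.02);f=C.R.T@(F(4)-f0);l=loc()
        print(' z',round(z*1000,1),(l*1000).round(2),'dF',f.round(2))
        if f[2]>2.5 or abs(f[0])>6 or abs(f[1])>6: break
    print(' t',get_state()['time'])
E
python3 - <<'E'
from act import *
ctrl.movel([.443,-.2775,.15],max_speed=.3)
xy,m=pick([.6255,-.2363],'t3')
E
```

```text
tin mean [ 0.6252 -0.2386  0.0196] circ [ 626.2 -238.3] 28.3 rect [ 626.  -238.5] [55.6 54.9] n 5837
 width 0.0554 tcp [ 0.6266 -0.2383  0.0017]
 dF [ 0.25  0.16 -5.89] mass 0.601 w 0.0548 t 23.3917
```

```bash
python3 - <<'E'
from act import *
place(.0007,0.0)
E
```

```text
pre err mm [0.22 1.2  0.5 ]
 in [-2.24 -1.19 12.15] dF [0.02 0.45 0.23]
 z 5.0 [-2.17 -1.18  5.12] dF [-0.28  0.32  0.09]
 z 4.0 [-2.15 -1.21  4.02] dF [ 0.17  0.65 -0.05]
 z 3.0 [-2.12 -1.16  2.99] dF [0.38 0.53 0.3 ]
 z 2.0 [-2.1  -1.17  2.01] dF [-0.23  0.46 -0.25]
 z 1.0 [-2.26 -1.23  1.57] dF [1.42 0.42 6.07]
 t 29.5333
```

```bash
sed -i 's/ctrl.pause(.3)\n    e=loc/&/; s/x-=e\[0\];y=-e\[1\]/y=0/' act.py
python3 - <<'E'
from act import *
ctrl.ungrasp();l=loc();goto([l[0],0,.12],.2);ctrl.pause(.2)
im,d,R,p=wshot('c1');T,uv=wcloud(d);L=(T@R.T+p-C.o)@C.R
m=(np.hypot(L[:,0],L[:,1])<.034)&(abs(L[:,2]-.02)<.006);Q=L[m]
h=cv2.convexHull((Q[:,:2]*1000).astype(np.float32));print(m.sum(),Q.mean(0).round(4),cv2.minAreaRect(h),'z%',np.percentile(Q[:,2],[5,50,95]).round(4))
A=np.c_[Q[:,:2],np.ones(len(Q))];print(np.linalg.lstsq(A,Q[:,2],rcond=None)[0])
print(get_state()['time'])
cv2.imwrite('pics/c1c.png',cv2.resize(im[80:380,170:470],(600,600)))
E
```

```text
5364 [-0.0028 -0.0008  0.0196] ((-3.5485153198242188, -1.094491958618164), (55.68931579589844, 57.73624801635742), 86.38105773925781) z% [0.0182 0.0196 0.021 ]
[-0.00998749 -0.00241994  0.019571  ]
30.9417
```

View pics/c1c.png

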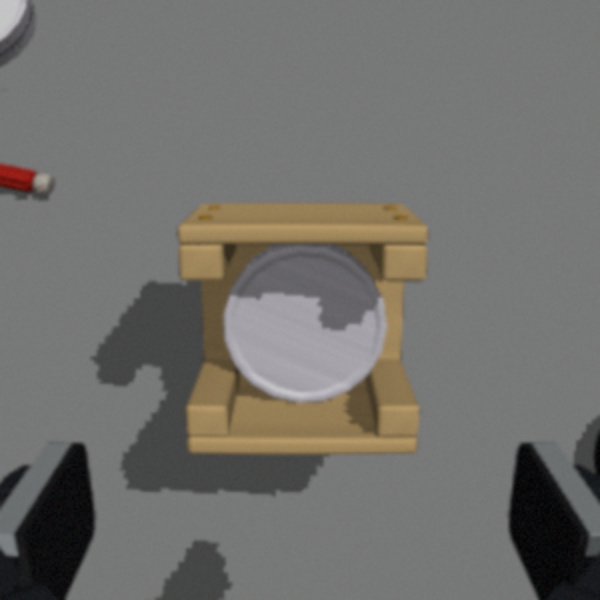

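```bash
python3 - <<'E'
from act import *
p=get_state()['tcp_pos'];ctrl.movel([p[0],p[1],.19],max_speed=.3)
ctrl.movep([.52,-.18,.19],C.qd)
xy,m=pick([.443,-.2775],'t2b')
g=get_state();xt=C.R[:2,0]/np.linalg.norm(C.R[:2,0]);off=float((xy-g['tcp_pos'][:2])@xt);print('off',off)
E
```

```text
tin mean [ 0.4421 -0.278   0.0195] circ [ 443.1 -277.8] 28.1 rect [ 443.1 -277.6] [55.8 55.3] n 5849
 width 0.0549 tcp [ 0.4436 -0.2778  0.0013]
 dF [-0.43  0.08 -1.83] mass 0.187 w 0.0545 t 36.4167
off -2.724378603832245e-05
```

```bash
sed -i 's/np.arange(.005,/np.arange(.004,/' act.py; python3 - <<'E'
from act import *
place(.0006,0.020,bx=-.0015)
E
```

```text
pre err mm [0.28 0.98 0.44]
 in [-2.150e+00  1.000e-02  3.215e+01] dF [0.08 0.64 0.52]
 z 4.0 [-2.140e+00  1.000e-02  2.409e+01] dF [0.38 0.54 0.26]
 z 3.0 [-2.100e+00  1.000e-02  2.303e+01] dF [0.05 0.35 0.2 ]
 z 2.0 [-2.120e+00 -1.000e-02  2.202e+01] dF [ 0.16 -0.17  0.46]
 z 1.0 [-2.15 -0.   21.2 ] dF [0.12 0.29 2.74]
 t 42.4667
```

Contact is where expected (21.2 mm). I'll release it and fetch the light tin.

```bash
cat >> act.py <<'E'
def release(name,zt,zr):
    ctrl.ungrasp();l=loc();goto([l[0],0,zr],.2);ctrl.pause(.15)
    im,d,R,p=wshot(name);T,uv=wcloud(d);L=(T@R.T+p-C.o)@C.R
    m=(np.hypot(L[:,0],L[:,1])<.034)&(abs(L[:,2]-zt)<.006);Q=L[m]
    A=np.c_[Q[:,:2],np.ones(len(Q))];print('rel',m.sum(),Q.mean(0).round(4),np.linalg.lstsq(A,Q[:,2],rcond=None)[0].round(4),get_state()['time'])
    cv2.imwrite(f'pics/{name}c.png',cv2.resize(im[80:380,170:470],(600,600)))
E
python3 - <<'E'
from act import *
release('c2',.04,.115)
p=get_state()['tcp_pos'];ctrl.movel([p[0],p[1],.19],max_speed=.3)
ctrl.movep([.50,-.10,.18],C.qd)
xy=np.array([.4395,-.1063]);ctrl.movel([*xy,.10],max_speed=.25);ctrl.pause(.1);f0=F(6)
xy=locate(xy,'t1b');ctrl.movel([*xy,0.0],max_speed=.15);ctrl.close_gripper(40)
s=get_state();print(s['width'],s['tcp_pos']);ctrl.movel([*xy,.10],max_speed=.2);ctrl.pause(.2);print((F(6)-f0).round(2),get_state()['width'],get_state()['time'])
E
```

```text
rel 6614 [-0.0025  0.0003  0.0396] [-0.009  -0.0006  0.0396] 43.7
 tin mean [ 0.4386 -0.1067  0.0195] circ [ 439.8 -106.4] 28.3 rect [ 439.5 -106.6] [55.3 55.4] n 5839
0.054351867690875064 [ 0.43999948 -0.10677044  0.00114839]
[-0.28 -0.02 -0.42] 0.05447884992172648 48.2417
```

View pics/c2c.png

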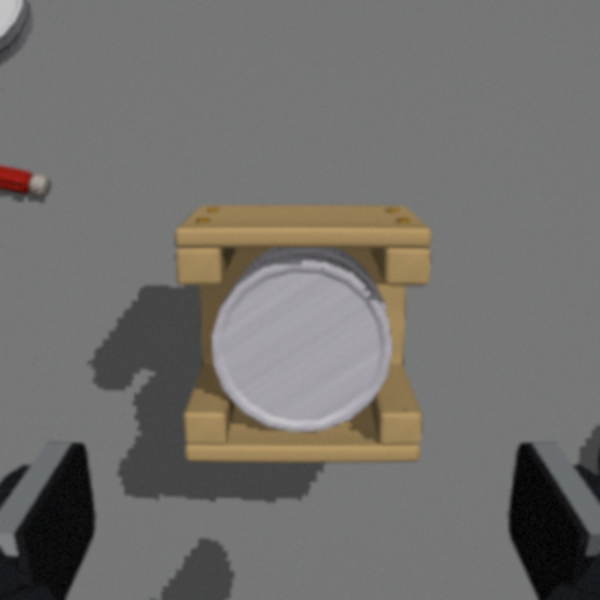

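```bash
sed -i 's/zf+.085/zf+.08/g' act.py; python3 - <<'E'
from act import *
place(.0006,0.040,bx=-.0017)
E
```

```text
pre err mm [0.64 0.99 0.93]
 in [-2.39 -0.   52.26] dF [ 0.34 -0.23  0.61]
 z 4.0 [-2.340e+00 -1.000e-02  4.412e+01] dF [-0.23 -0.4   0.29]
 z 3.0 [-2.3e+00  1.0e-02  4.3e+01] dF [ 0.17 -0.05  0.64]
 z 2.0 [-2.300e+00  2.000e-02  4.202e+01] dF [0.13 0.1  0.6 ]
 z 1.0 [-2.350e+00 -1.000e-02  4.115e+01] dF [ 0.54 -0.19  2.07]
 z 0.0 [-2.400e+00 -3.000e-02  4.111e+01] dF [2.19 0.29 6.83]
 t 54.2167
```

```bash
python3 - <<'E'
from act import *
release('c3',.06,.13)
p=get_state()['tcp_pos'];ctrl.movel([p[0],p[1],.22],max_speed=.3)
ctrl.pause(.2)
im,d=vision.grab_frame('scene');cv2.imwrite('pics/s9.png',im)
for n in ['screwdriver','marker','mouse','micrometer']:
    r=models.masks_of('scene',n)
    if r: P,_=cloud('scene',d,r[0]['mask']);print(n,r[0]['p'],np.median(P,0).round(3))
a=cv2.imread('pics/c3c.png')[:, :];b=cv2.resize(im[150:350,200:480],(400,286));a=cv2.resize(a,(400,400));o=np.zeros((400,800,3),np.uint8);o[:,:400]=a;o[:286,400:]=b;cv2.imwrite('pics/v9.png',o)
print(get_state()['time'])
E
```

```text
rel 6404 [-0.001   0.0003  0.0595] [-0.0048 -0.0009  0.0595] 55.4333
screwdriver 0.45 [ 0.52  -0.074  0.005]
marker 0.62 [ 0.598 -0.372  0.01 ]
mouse 0.69 [0.603 0.248 0.022]
micrometer 0.83 [ 0.711 -0.211  0.008]
56.225
```

View pics/v9.png

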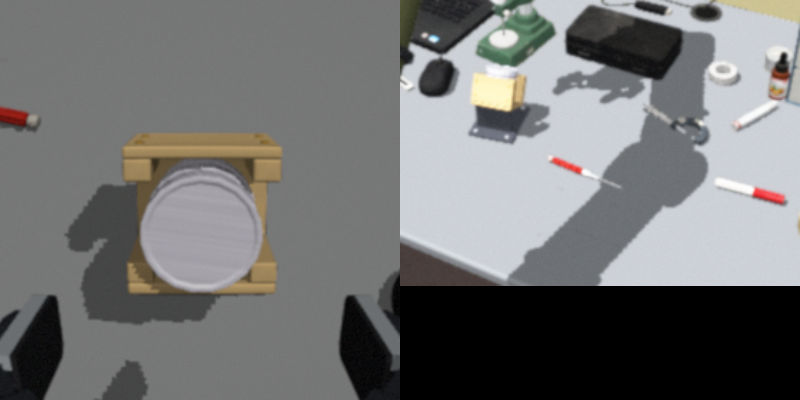

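```bash
python3 -c "
from h import *
ticket.close_job();print(get_state()['time'])"
```

```text
the job is handed in; nothing more can be done
the job is handed in; nothing more can be done
```

The three tins are stacked flat in the tilted box, heaviest at the bottom and lightest on top, and the job was handed in at about 56 s.

- **Weights:** the lifts read about 0.60 kg, 0.19–0.21 kg and 0.04–0.10 kg. The force reading is noisy (about 0.5 N per sample), so the lightest is only roughly known, but the order is clear.
- **Placing:** each tin went in square to the box and I released it as it touched. Contact force along the box axis was 6.1 N, 2.7 N and 6.8 N. The last tin got one step more than needed, because its first contact fell just under my stop threshold.
- **Last checks:** the wrist camera put the three tin tops at 19.6, 39.6 and 59.5 mm above the box floor, each within about half a degree of square. After the third release, the tins stayed in place and the gripper was clear of them. The screwdriver, marker, mouse and micrometer were within about 2 cm of their first positions; the screwdriver's 18 mm reading is on a weak detection, and the others agree within 2 mm.
- **Disagreements:**
  - **Box direction:** the brief says the mouth faces the robot's right (yaw about 1.57). All three cameras showed it facing away from the robot (yaw about 3.32), and I used that.
  - **Box height:** my first free fit to the wrist view put the box floor 8 mm too high. Checking the floor, walls and rims directly gave the stated 50 mm, and the first tin touched the floor where that predicted.
  - **First tin:** it sat 1.2 mm off-centre sideways, within the 3 mm of play, because I corrected for an arm error that had already settled.

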